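# Switch off the bench dust extractor and pop its filter hatch

## Robot

A 6-joint arm with a two-finger parallel gripper is mounted at the origin on the work surface. World frame = base frame: x ahead of the robot, y to its left, z up, the work surface at z = 0. Lengths are in m, angles in degrees, forces in N, time in s.
With the tool pointing down it reaches from about 0.425 to 0.95 m from the base axis. Payload 3.5 kg.
Tool frame: the origin (TCP) lies between the finger pads; the fingertips stand 19 mm ahead of it and the grasp point (between the pads) is the TCP; x points along the fingers, z is the direction in which the jaws open and shut, and the axes are right-handed (so a half turn about x gives the same grasp; the last joint's range is limited). The gripper opens to 85 mm and grips with 20 to 120 N. Pads are 22 mm wide; open, the fingers measure 114 mm over their backs; the gripper's body (76 mm by 85 mm) begins 54 mm behind the grasp point. The pads swing forward as they close: fully open they stand 13 mm farther back than shut.
Start: joints at [65.776, 16.404, 90.338, -0, 73.258, -8.594], TCP at [0.182, 0.65, 0.25] pointing down, gripper open.
Joint ranges: [-158.93, 158.93], [-51.34, 127.21], [12.03, 142.37], [-87.48, 267.48], [13.55, 161.25], [-162.69, 162.69]. Speed limits (degrees/s): [159.86, 159.86, 180, 180, 180, 180].

## Interface

Orientations are given as a 3x3 rotation matrix whose columns are the frame's x, y, z axes.
In Python, from workcell import r gives the robot as it stands.
- The arm moves only by the tool servo_tool, never from a script. Its argument "commands" is a list of rows, each an object of numbers: "tx", "ty", "tz": the shift along the tool's x, y, z in mm; "rx", "ry", "rz": the turn, a rotation vector about the tool's x, y, z in rad; "jaw": the opening in per cent of the stroke, from 0 (shut) to 100 (fully open). A call has exactly 8 rows; each row shifts and turns the commanded pose from where the row before left it, along the tool's axes as they then stand; what a row does not reach is not made up. A row lasts 1/8 s, in which the tool goes at most 62.5 mm and 10.7 degrees, less where a joint would pass 70% of its speed; a pose out of reach is approached as far as the arm can. A call with a gripper value outside its range is refused whole. The fingers move at their own pace and stop on an object; "force" is the grip in N (left out, the last holds). Time passes only in rows, so rows that do not move let the fingers close, or fill a call up. It gives the time, the measured TCP pose, the force and the opening at its end, in the units of the state.
- r.get_obs(): the state, without advancing time (a new reading comes with each control period).
- r.camera(name): name is "scene" or "top" or "wrist"; returns a dict with "frame" (384x512x3 uint8, red, green, blue), "mtx" (3x3 intrinsics, pixels), "xyz" and "rotation" of the camera in the world. Camera axes: x right, y down, z forward; pixel columns grow to the right and rows downward; lengths in m; the calibration is good to about 2 mm. A picture is of the moment at which its call begins. There is no depth.
- r.hand_in(): hands the job in, once; it reports no verdict.
The state is a dict: "time": time; "joint_pos": joint angles; "joint_vel": joint speeds; "effort": joint torques, N m; "tool_pos": TCP position; "orientation": TCP orientation; "ft_force": force on the tool from outside, world axes, zero at the start; "moment": the same for the moment, N m; "finger_gap": finger opening in m.
Only numpy, scipy, OpenCV 4.12 (cv2) and the standard library are available. Lean on these libraries where they do the work, as an engineer would, in place of code of your own. Each camera call takes 0.05 s, during which the arm holds its last target. There are 200 camera calls.

## Task

The dust extractor on the bench is running and its filter wants airing: with a fingertip push the raised half of its rocker switch right down to switch it off, then give the thumb pad at the front edge of the large filter hatch one gentle press, down to its stop, and take the finger away so that the hatch springs up by itself. Watch that it stays open and finish clear of it; do not lift the hatch or push it back, do not press hard (nothing over 40 N), leave the small hatch shut, and pick up or move nothing else on the bench or the machine.

Things in the scene. Friction and masses are not known exactly. Their poses are not given: they have to be found in the camera images.
- extractor: bench dust extractor, a fixed light grey metal box 340 mm deep (x), 400 wide (y), 200 high. Origin: centre of its underside on the bench; x points away from the robot (front faces the robot, turned up to 16 degrees), y to its left, z up. On its flat top: large filter hatch left, small hatch right, rocker switch front right. A port 62 mm across sticks out 50 mm on the left side
- filter_hatch (a joint): opening angle (rad) of the large filter hatch, a dark grey plastic lid 176 mm deep, 200 wide, 4 mm proud of the top, hinged on its far edge, push-push latch under its front edge. 0 = shut, latched; negative while pressed, stop at -0.032. Once pressed below -0.026 and let go, it springs up within a second to about 0.4 and stays there; pressed home again it latches again
- filter_hatch_pad (a point): middle of the top of the ribbed thumb pad on the large hatch, the place to press: raised rectangle 26 mm (x) by 54 mm (y), 20 mm behind the hatch's front edge, 208 mm above the bench when shut. It goes 5.5 mm down to its stop at about 4 N; 5 mm frees the latch. It moves with the hatch and stands about 65 mm higher when open; x towards the hinge, z out of the lid
- filter_hatch_hinge (a point): middle of the large hatch's hinge line (along y) at the far edge, 200 mm above the bench, 161 mm from the pad
- rocker (a joint): black rocker switch, 54 mm long (machine x) by 33 mm wide, in a thin bezel on the extractor's top. Value in rad: 0 = running, its near half (towards the robot) standing raised; 0.40 = off, near half fully down on its stop. It stays where it is left; about 3 N at the raised half turns it
- rocker_raised_half (a point): on top of the near half of the rocker, 18 mm from its pivot towards the robot, the place to press; about 217 mm above the bench while raised, it goes down 6 to 7 mm to off. It moves with the rocker
- small_hatch (a joint): the small hatch over the nozzle tray, 96 mm deep by 120 mm wide, on the right behind the rocker, same make of latch and pad. Value is its opening angle in rad, 0 = shut; to be left shut
- small_hatch_pad (a point): middle of the thumb pad of the small hatch, 208 mm above the bench: not to be pressed
- sanding_block: loose cork sanding block 55 x 110 x 28 mm lying on the extractor's top behind the large hatch; origin at the centre of its underside. Leave alone
- maple_offcut: loose light wooden offcut 28 x 75 x 20 mm lying on the front strip of the extractor's top, between rocker and large hatch; origin at the centre of its underside. Leave alone
- glue_bottle: loose cream glue bottle with a red pointed cap, 66 mm across and 198 mm tall, standing on the bench at the extractor's right side; origin at the centre of its foot. Leave alone
- chisel: loose chisel, wooden handle, 270 mm long, lying at the left of the bench; origin on the bench near its ferrule. Leave alone
- wax_tin: loose round brass-coloured wax tin 94 mm across and 40 mm high on the bench at the right; origin at the centre of its underside. Leave alone
- block_plane: loose steel block plane 160 x 50 mm, 55 mm high, at the right of the bench; origin at the centre of its sole. Leave alone

How it is judged (in metres and radians):
On the way, in this order (a step that is already met when the one before it is completed fails the run):
1. the rocker switch is pushed over to off (value of joint rocker above 0.34 rad), for 0.1 s.
2. the large filter hatch is pressed in at its latch (value of joint filter_hatch below -0.02 rad), for 0.01 s.
3. the hatch has sprung up and stayed open for a second (value of joint filter_hatch above 0.3 rad and velocity of joint filter_hatch below 0.25 rad/s), for 1 s.
At the end, for the whole second after the job is handed in: The rocker is off (0.34 rad or more of 0.40); the large hatch stands still, sprung open on its own (between 0.30 and 0.60 rad); the small hatch is shut (within -0.02 to 0.03 rad); no loose thing has moved 20 mm or more (value of joint filter_hatch between 0.3 and 0.6 rad and velocity of joint filter_hatch between -0.05 and 0.05 rad/s and value of joint rocker above 0.34 rad and value of joint small_hatch between -0.02 and 0.03 rad and distance of each of sanding_block, maple_offcut, glue_bottle, chisel, wax_tin, block_plane from where it was at the start of the episode below 0.02 m); the robot touches nothing.
It fails at once if the large hatch is opened while the extractor still runs, or lifted beyond where its spring takes it ((value of joint filter_hatch above 0.06 rad and value of joint rocker below 0.3 rad) or value of joint filter_hatch above 0.65 rad).
It fails at once if the sprung-up hatch is pushed back down (value of joint filter_hatch between 0.06 and 0.3 rad and velocity of joint filter_hatch below -0.1 rad/s).
It fails at once if the small hatch is pressed in or opened (value of joint small_hatch above 0.05 rad or value of joint small_hatch below -0.03 rad).
It fails at once if the extractor is pushed with more than 40 N (contact force between any of the fingers, the arm and extractor above 40 N).
It fails at once if a loose thing is moved by 20 mm or picked up (distance of any of sanding_block, maple_offcut, glue_bottle, chisel, wax_tin, block_plane from where it was at the start of the episode above 0.02 m).
It also fails if it takes over 38 s, if anything falls off the work surface, if the arm or the gripper's body presses on something with over 40 N, if the wrist force passes 120 N, or if a joint passes its speed limit or range.

## Working session

There is one attempt and no reset: what is moved stays moved. The work goes in short steps, Python scripts to look and compute and a tool call to move; the robot and the scene stay as the last step left them, time stands still between calls to the robot, and variables do not carry over. Pictures are saved under pics/ and viewed, about 8 in all and at most 12, crops included, and the job is handed in when it is done.

Besides the shell and the picture viewer there is one more tool, called as a command line: name --argument value ..., lists and objects as JSON in quotes. servo_tool: Moves the arm, as the interface text tells. Its arguments: {"type":"object","properties":{"commands":{"type":"array","items":{"type":"object","properties":{"tx":{"type":"number"},"ty":{"type":"number"},"tz":{"type":"number"},"rx":{"type":"number"},"ry":{"type":"number"},"rz":{"type":"number"},"jaw":{"type":"number"}}}},"force":{"type":"number"}},"required":["commands"]}

```bash
ls; mkdir -p pics; python3 - <<'E'
from workcell import r
import cv2,numpy as np
for n in("scene","top"):
    c=r.camera(n); cv2.imwrite(f"pics/{n}0.png",c["frame"][:,:,::-1]); np.savez(f"{n}0.npz",**c)
    print(n,c["mtx"].tolist(),c["xyz"],c["rotation"].tolist())
o=r.get_obs(); print(o)
E
```

```text
pics
scene [[377.6495739140512, 0.0, 254.7227017795185], [0.0, 377.6495739140512, 194.75761517307208], [0.0, 0.0, 1.0]] [0.88007677 0.56859937 1.22325547] [[-0.8961282663463649, 0.37699552927114427, -0.2341548657718396], [0.4436424867797161, 0.7748198313771794, -0.450372704355569], [0.01163933756567849, -0.5074727577064695, -0.8615891863335002]]
top [[418.51184928982394, 0.0, 259.60920559324063], [0.0, 418.51184928982394, 194.46581372974046], [0.0, 0.0, 1.0]] [ 0.40936735 -0.00754536  1.46518979] [[0.015132045325744147, -0.9919402062798628, 0.1258000332659832], [-0.9997749641552429, -0.013139384285169146, 0.016654657876682376], [-0.014867489789548017, -0.12602374278710152, -0.9919158099361497]]
{'time': 0.1, 'joint_pos': array([ 6.57746280e+01,  1.64527489e+01,  9.04154233e+01,  8.66214066e-04,
        7.32571153e+01, -8.59591454e+00]), 'joint_vel': array([ 0.0062265 , -0.19286429, -0.16311445, -0.07355292,  0.02636815,
       -0.05850039]), 'effort': array([ 6.80787125e-04, -4.07294762e+01, -2.93701476e+01, -1.15839362e-04,
        3.39782840e-03, -9.58501460e-06]), 'tool_pos': array([0.18161112, 0.64953456, 0.24902494]), 'orientation': array([[-9.10454715e-04, -9.63022847e-01,  2.69418201e-01],
       [-1.98817412e-03,  2.69419523e-01,  9.63020855e-01],
       [-9.99997609e-01,  3.41136583e-04, -2.15995138e-03]]), 'ft_force': array([ 0.00478287, -0.08686737, -0.52781058]), 'moment': array([0.03403211, 0.07911275, 0.0392319 ]), 'finger_gap': 0.08526546497693493}
```

```bash
python3 - <<'E'
import cv2
a=cv2.imread("pics/top0.png")
cv2.imwrite("pics/topb.png",cv2.resize(a,(800,600),interpolation=cv2.INTER_CUBIC))
E
```

```text
(no output)
```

View pics/topb.png

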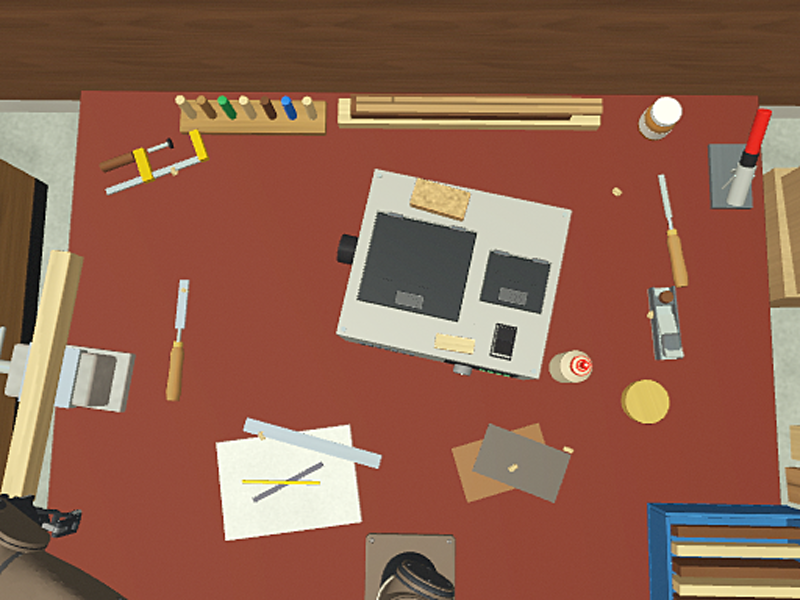

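View pics/scene0.png

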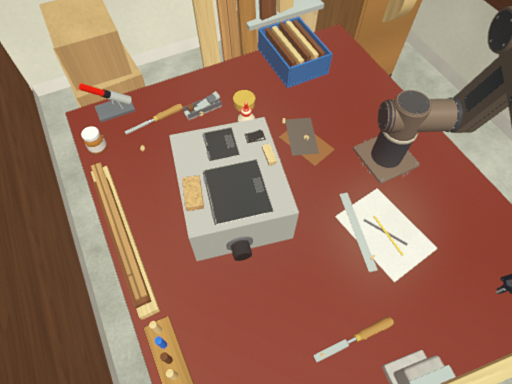

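Top view (800x600): extractor in the middle, pad of the large hatch near (409,299), rocker at (504,341), small hatch pad at (513,296), offcut at (455,344). I'll enlarge it to read off exact points.

```bash
python3 - <<'E'
import cv2
a=cv2.imread("pics/top0.png")[178:248,228:368]
b=cv2.resize(a,None,fx=5.7,fy=5.7,interpolation=cv2.INTER_CUBIC);print(b.shape)
cv2.imwrite("pics/crop.png",b)
E
```

```text
(399, 798, 3)
```

View pics/crop.png

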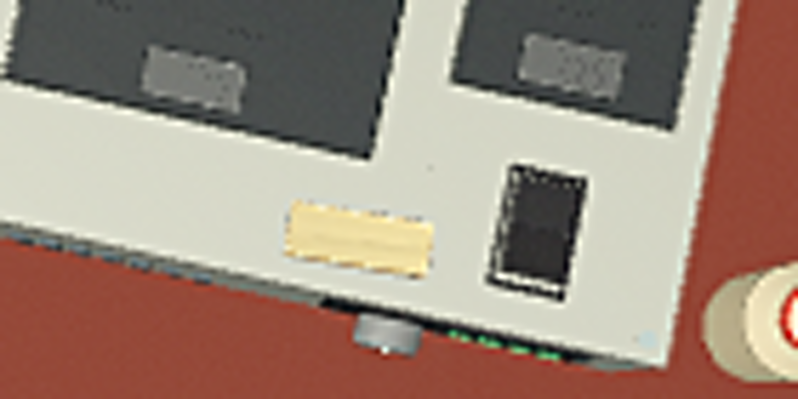

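Crop: large pad centred at (194,79), hatch front corners (5,80) and (372,159), rocker bezel centred at (537,231), small pad (571,67), box front right corner (667,366), offcut centre (359,238).

```bash
python3 - <<'E'
import numpy as np
c=np.load("top0.npz");K=c["mtx"];R=c["rotation"];p=c["xyz"]
def w(x,y,z,crop=1):
    u,v=(228+(x+.5)/5.7-.5,178+(y+.5)/5.7-.5) if crop else (x*.64,y*.64)
    d=R@np.linalg.solve(K,[u,v,1]);return p+d*(z-p[2])/d[2]
P={k:w(*a) for k,a in dict(pad=(194,79,.208),hl=(5,80,.204),hr=(372,159,.204),rk=(537,231,.204),rkf=(526,291,.203),rkb=(548.5,170.5,.203),spad=(571,67,.208),fr=(667,366,.2),off=(359,238,.22)).items()}
P['fl']=w(338,334,.2,0);P['br']=w(572,210,.2,0);P['bl']=w(375,169,.2,0);P['bottle']=w(580,366,.198,0)
for k,v in P.items():print(k,v.round(4))
D=lambda a,b:(np.linalg.norm(P[a]-P[b])*1e3).round(1)
print('hatchw 200',D('hl','hr'),'rocker 54',D('rkf','rkb'),'front 400',D('fl','fr'),'depth 340',D('fr','br'),D('fl','bl'))
for a,b in(('hl','hr'),('fl','fr'),('spad','pad'),('rkf','rkb'),('fr','br'),('fl','bl')):
    d=P[b]-P[a];print(a,b,np.degrees(np.arctan2(d[1],d[0])).round(2))
E
```

```text
pad [0.5781 0.0076 0.208 ]
hl [0.5768 0.1086 0.204 ]
hr [ 0.5371 -0.0874  0.204 ]
rk [ 0.5001 -0.1746  0.204 ]
rkf [ 0.4684 -0.1689  0.203 ]
rkb [ 0.5323 -0.181   0.203 ]
spad [ 0.5872 -0.1924  0.208 ]
fr [ 0.4303 -0.2431  0.2   ]
off [ 0.4939 -0.0798  0.22  ]
fl [0.5091 0.1442 0.2   ]
br [ 0.7614 -0.3127  0.2   ]
bl [0.8415 0.0792 0.2   ]
bottle [ 0.4541 -0.3233  0.198 ]
hatchw 200 200.0 rocker 54 65.0 front 400 395.2 depth 340 338.4 338.7
hl hr -101.46
fl fr -101.5
spad pad 92.59
rkf rkb -10.71
fr br -11.88
fl bl -11.05
```

Dimensions check out (hatch 200.0, front 395, depth 338), with a yaw of about -11.4°. The rocker press point is near (0.481, -0.171), and the pad is at (0.578, 0.008). Moving now, with the jaws shut.

servo_tool --commands '[{"tx":-60,"rx":-0.073,"jaw":0},{"ty":-40,"tz":-38,"jaw":0},{"ty":-40,"tz":-38,"jaw":0},{"ty":-40,"tz":-38,"jaw":0},{"ty":-40,"tz":-38,"jaw":0},{"ty":-40,"tz":-38,"jaw":0},{"ty":-40,"tz":-38,"jaw":0},{"ty":-40,"tz":-38,"jaw":0}]'

```text
invalid input at $.commands[0]: expected keys tx, ty, tz, rx, ry, rz, jaw
```

servo_tool --commands '[{"ty":-15,"tz":-55,"jaw":0},{"ty":-15,"tz":-55,"jaw":0},{"ty":-15,"tz":-55,"jaw":0},{"ty":-15,"tz":-55,"jaw":0},{"ty":-15,"tz":-55,"jaw":0},{"ty":-15,"tz":-55,"jaw":0},{"ty":-15,"tz":-40,"jaw":0},{"jaw":0}]'

```text
invalid input at $.commands[0]: expected keys tx, ty, tz, rx, ry, rz, jaw
```

Every row needs all the keys.

servo_tool --commands '[{"tx":-60,"ty":0,"tz":0,"rx":-0.073,"ry":0,"rz":0,"jaw":0},{"tx":0,"ty":-40,"tz":-38,"rx":0,"ry":0,"rz":0,"jaw":0},{"tx":0,"ty":-40,"tz":-38,"rx":0,"ry":0,"rz":0,"jaw":0},{"tx":0,"ty":-40,"tz":-38,"rx":0,"ry":0,"rz":0,"jaw":0},{"tx":0,"ty":-40,"tz":-38,"rx":0,"ry":0,"rz":0,"jaw":0},{"tx":0,"ty":-40,"tz":-38,"rx":0,"ry":0,"rz":0,"jaw":0},{"tx":0,"ty":-40,"tz":-38,"rx":0,"ry":0,"rz":0,"jaw":0},{"tx":0,"ty":-40,"tz":-38,"rx":0,"ry":0,"rz":0,"jaw":0}]'

```text
time: 1.1
tool_pos: [0.404, 0.3321, 0.3099]
orientation: [[-0.0, -0.98, 0.198], [-0.0, 0.198, 0.98], [-1.0, 0.0, -0.0]]
ft_force: [0.9, -0.2, -0.1]
finger_gap: 0.0002
```

servo_tool --commands '[{"tx":0,"ty":-20,"tz":-58,"rx":0,"ry":0,"rz":0,"jaw":0},{"tx":0,"ty":-20,"tz":-58,"rx":0,"ry":0,"rz":0,"jaw":0},{"tx":0,"ty":-20,"tz":-58,"rx":0,"ry":0,"rz":0,"jaw":0},{"tx":0,"ty":-20,"tz":-58,"rx":0,"ry":0,"rz":0,"jaw":0},{"tx":0,"ty":-20,"tz":-58,"rx":0,"ry":0,"rz":0,"jaw":0},{"tx":0,"ty":-22,"tz":-58,"rx":0,"ry":0,"rz":0,"jaw":0},{"tx":0,"ty":-22,"tz":-58,"rx":0,"ry":0,"rz":0,"jaw":0},{"tx":0,"ty":-22,"tz":-58,"rx":0,"ry":0,"rz":0,"jaw":0}]'

```text
time: 2.1
tool_pos: [0.4738, -0.1559, 0.31]
orientation: [[0.0, -0.98, 0.199], [0.0, 0.199, 0.98], [-1.0, -0.0, 0.0]]
ft_force: [1.2, -0.4, 0.0]
finger_gap: -0.0
```

```bash
python3 - <<'E'
from workcell import r
import cv2,numpy as np
c=r.camera("wrist"); cv2.imwrite("pics/w1.png",c["frame"][:,:,::-1]); np.savez("w1.npz",**c)
o=r.get_obs(); print(o["tool_pos"],o["ft_force"],c["xyz"],c["rotation"],c["mtx"])
K,R,p=c["mtx"],c["rotation"],c["xyz"]
def px(X):
    q=K@R.T@(np.array(X)-p);return (q[:2]/q[2]).round(1)
print("rocker centre",px([.5001,-.1746,.204]),"press",px([.482,-.171,.217]),"tip",px(o["tool_pos"]-[0,0,.019]))
E
```

```text
[ 0.47431588 -0.16246729  0.30976434] [-0.12802334 -5.32075377 -0.00793331] [ 0.40297429 -0.14046945  0.43386734] [[ 1.99767772e-01  9.38227248e-01  2.82528702e-01]
 [ 9.79843247e-01 -1.91218143e-01 -5.78172427e-02]
 [-2.21098739e-04  2.88383863e-01 -9.57514856e-01]] [[325.21346514   0.         254.78310059]
 [  0.         325.21346514 190.08017039]
 [  0.           0.           1.        ]]
rocker centre [236.5 231. ] press [235.  214.6] tip [239.9 251.4]
```

View pics/w1.png

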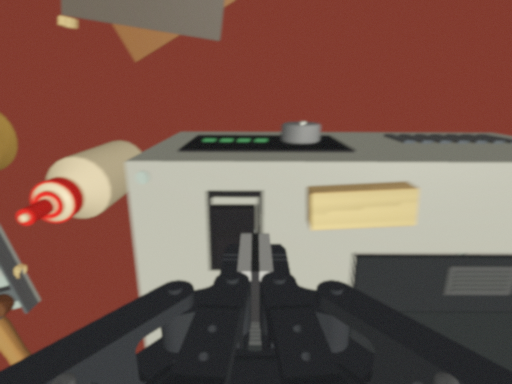

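The wrist image shows the rocker bezel spanning columns 208–261 and rows 192–270, so centred near (235,231). My model predicted (236.5,231), so they agree. The closed fingertip is at (254,235). Next I'll move over the raised half and descend to about 8 mm above it.

servo_tool --commands '[{"tx":10,"ty":-9,"tz":-15,"rx":0,"ry":0,"rz":0,"jaw":0},{"tx":20,"ty":0,"tz":0,"rx":0,"ry":0,"rz":0,"jaw":0},{"tx":15,"ty":0,"tz":0,"rx":0,"ry":0,"rz":0,"jaw":0},{"tx":10,"ty":0,"tz":0,"rx":0,"ry":0,"rz":0,"jaw":0},{"tx":6,"ty":0,"tz":0,"rx":0,"ry":0,"rz":0,"jaw":0},{"tx":4,"ty":0,"tz":0,"rx":0,"ry":0,"rz":0,"jaw":0},{"tx":0,"ty":0,"tz":0,"rx":0,"ry":0,"rz":0,"jaw":0},{"tx":0,"ty":0,"tz":0,"rx":0,"ry":0,"rz":0,"jaw":0}]'

```text
time: 3.15
tool_pos: [0.4802, -0.1706, 0.2459]
orientation: [[0.001, -0.98, 0.198], [-0.001, 0.198, 0.98], [-1.0, -0.001, -0.0]]
ft_force: [-0.1, -0.0, 0.6]
finger_gap: 0.0002
```

servo_tool --commands '[{"tx":4,"ty":0,"tz":0,"rx":0,"ry":0,"rz":0,"jaw":0},{"tx":3,"ty":0,"tz":0,"rx":0,"ry":0,"rz":0,"jaw":0},{"tx":2,"ty":0,"tz":0,"rx":0,"ry":0,"rz":0,"jaw":0},{"tx":2,"ty":0,"tz":0,"rx":0,"ry":0,"rz":0,"jaw":0},{"tx":2,"ty":0,"tz":0,"rx":0,"ry":0,"rz":0,"jaw":0},{"tx":1,"ty":0,"tz":0,"rx":0,"ry":0,"rz":0,"jaw":0},{"tx":0,"ty":0,"tz":0,"rx":0,"ry":0,"rz":0,"jaw":0},{"tx":0,"ty":0,"tz":0,"rx":0,"ry":0,"rz":0,"jaw":0}]'

```text
time: 4.15
tool_pos: [0.48, -0.1705, 0.2312]
orientation: [[0.0, -0.98, 0.199], [-0.0, 0.199, 0.98], [-1.0, -0.0, -0.0]]
ft_force: [-1.6, 0.0, 2.1]
finger_gap: -0.0001
```

servo_tool --commands '[{"tx":0.5,"ty":0,"tz":0,"rx":0,"ry":0,"rz":0,"jaw":0},{"tx":0.5,"ty":0,"tz":0,"rx":0,"ry":0,"rz":0,"jaw":0},{"tx":0.5,"ty":0,"tz":0,"rx":0,"ry":0,"rz":0,"jaw":0},{"tx":0.5,"ty":0,"tz":0,"rx":0,"ry":0,"rz":0,"jaw":0},{"tx":0,"ty":0,"tz":0,"rx":0,"ry":0,"rz":0,"jaw":0},{"tx":0,"ty":0,"tz":0,"rx":0,"ry":0,"rz":0,"jaw":0},{"tx":0,"ty":0,"tz":0,"rx":0,"ry":0,"rz":0,"jaw":0},{"tx":0,"ty":0,"tz":0,"rx":0,"ry":0,"rz":0,"jaw":0}]'

```text
time: 5.15
tool_pos: [0.48, -0.1705, 0.2293]
orientation: [[0.0, -0.98, 0.199], [-0.0, 0.199, 0.98], [-1.0, -0.0, -0.0]]
ft_force: [-1.4, 0.3, 1.2]
finger_gap: -0.0005
```

servo_tool --commands '[{"tx":0.5,"ty":0,"tz":0,"rx":0,"ry":0,"rz":0,"jaw":0},{"tx":0.5,"ty":0,"tz":0,"rx":0,"ry":0,"rz":0,"jaw":0},{"tx":0.5,"ty":0,"tz":0,"rx":0,"ry":0,"rz":0,"jaw":0},{"tx":0,"ty":0,"tz":0,"rx":0,"ry":0,"rz":0,"jaw":0},{"tx":0,"ty":0,"tz":0,"rx":0,"ry":0,"rz":0,"jaw":0},{"tx":0,"ty":0,"tz":0,"rx":0,"ry":0,"rz":0,"jaw":0},{"tx":0,"ty":0,"tz":0,"rx":0,"ry":0,"rz":0,"jaw":0},{"tx":0,"ty":0,"tz":0,"rx":0,"ry":0,"rz":0,"jaw":0}]'

```text
time: 6.15
tool_pos: [0.4797, -0.1704, 0.2282]
orientation: [[-0.001, -0.98, 0.198], [0.0, 0.198, 0.98], [-1.0, 0.001, -0.0]]
ft_force: [-3.6, 0.7, 3.9]
finger_gap: 0.0002
```

servo_tool --commands '[{"tx":0.4,"ty":0,"tz":0,"rx":0,"ry":0,"rz":0,"jaw":0},{"tx":0.4,"ty":0,"tz":0,"rx":0,"ry":0,"rz":0,"jaw":0},{"tx":0,"ty":0,"tz":0,"rx":0,"ry":0,"rz":0,"jaw":0},{"tx":0,"ty":0,"tz":0,"rx":0,"ry":0,"rz":0,"jaw":0},{"tx":0,"ty":0,"tz":0,"rx":0,"ry":0,"rz":0,"jaw":0},{"tx":0,"ty":0,"tz":0,"rx":0,"ry":0,"rz":0,"jaw":0},{"tx":0,"ty":0,"tz":0,"rx":0,"ry":0,"rz":0,"jaw":0},{"tx":0,"ty":0,"tz":0,"rx":0,"ry":0,"rz":0,"jaw":0}]'

```text
time: 7.15
tool_pos: [0.4795, -0.1704, 0.2278]
orientation: [[-0.001, -0.98, 0.198], [0.0, 0.198, 0.98], [-1.0, 0.001, -0.0]]
ft_force: [-4.2, 1.4, 7.9]
finger_gap: 0.0
```

The force is rising against a stop. I'll push slightly more to confirm, then lift.

servo_tool --commands '[{"tx":0.4,"ty":0,"tz":0,"rx":0,"ry":0,"rz":0,"jaw":0},{"tx":0.4,"ty":0,"tz":0,"rx":0,"ry":0,"rz":0,"jaw":0},{"tx":0,"ty":0,"tz":0,"rx":0,"ry":0,"rz":0,"jaw":0},{"tx":0,"ty":0,"tz":0,"rx":0,"ry":0,"rz":0,"jaw":0},{"tx":0,"ty":0,"tz":0,"rx":0,"ry":0,"rz":0,"jaw":0},{"tx":0,"ty":0,"tz":0,"rx":0,"ry":0,"rz":0,"jaw":0},{"tx":0,"ty":0,"tz":0,"rx":0,"ry":0,"rz":0,"jaw":0},{"tx":0,"ty":0,"tz":0,"rx":0,"ry":0,"rz":0,"jaw":0}]'

```text
time: 8.15
tool_pos: [0.4796, -0.1704, 0.2277]
orientation: [[-0.001, -0.98, 0.198], [0.0, 0.198, 0.98], [-1.0, 0.001, -0.0]]
ft_force: [-6.8, 2.0, 9.4]
finger_gap: 0.0003
```

On the stop: 0.8 mm more command gave no further motion. Lift off and move over the large hatch pad.

servo_tool --commands '[{"tx":-20,"ty":0,"tz":0,"rx":0,"ry":0,"rz":0,"jaw":0},{"tx":-40,"ty":0,"tz":0,"rx":0,"ry":0,"rz":0,"jaw":0},{"tx":0,"ty":-10,"tz":30,"rx":0,"ry":0,"rz":0,"jaw":0},{"tx":0,"ty":-16,"tz":52,"rx":0,"ry":0,"rz":0,"jaw":0},{"tx":0,"ty":-16,"tz":52,"rx":0,"ry":0,"rz":0,"jaw":0},{"tx":0,"ty":-12,"tz":40,"rx":0,"ry":0,"rz":0,"jaw":0},{"tx":0,"ty":-7,"tz":20,"rx":0,"ry":0,"rz":0,"jaw":0},{"tx":0,"ty":0,"tz":0,"rx":0,"ry":0,"rz":0,"jaw":0}]'

```text
time: 9.15
tool_pos: [0.5785, 0.0082, 0.2856]
orientation: [[-0.0, -0.98, 0.197], [-0.0, 0.197, 0.98], [-1.0, 0.0, -0.0]]
ft_force: [-0.6, -0.1, 0.7]
finger_gap: -0.0
```

```bash
python3 - <<'E'
from workcell import r
import cv2,numpy as np
c=r.camera("wrist"); w=c["frame"][:,:,::-1]
s=r.camera("scene")["frame"][:,:,::-1]
s=cv2.resize(s[115:225,165:300],None,fx=3.49,fy=3.49,interpolation=cv2.INTER_CUBIC)[:384]
cv2.imwrite("pics/w2.png",cv2.resize(np.hstack([w,s]),None,fx=.8,fy=.8))
o=r.get_obs(); print(o["tool_pos"],o["ft_force"])
K,R,p=c["mtx"],c["rotation"],c["xyz"]
def px(X):
    q=K@R.T@(np.array(X)-p);return (.8*q[:2]/q[2]).round(1)
print("pad",px([.5781,.0076,.208]),"rocker",px([.5001,-.1746,.204]))
E
```

```text
[0.57798669 0.00677838 0.28583796] [ 0.05166053 -0.20790418 -0.86621018]
pad [201.9 165.5] rocker [-43.2 115.6]
```

View pics/w2.png

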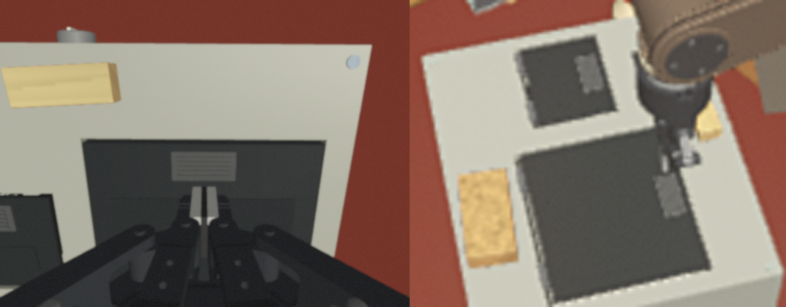

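Left: the pad is at (204,166), predicted (202,165.5), with the finger right behind it in line. The rocker is out of this view, so I'll check it from the top camera before opening the hatch.

```bash
python3 - <<'E'
from workcell import r
import cv2,numpy as np
t=r.camera("top")["frame"][:,:,::-1]; a=cv2.imread("pics/top0.png")
f=lambda i:cv2.resize(i[200:236,304:340],None,fx=10,fy=10,interpolation=cv2.INTER_CUBIC)
cv2.imwrite("pics/rk.png",np.hstack([f(a),f(t)]))
E
```

```text
(no output)
```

View pics/rk.png

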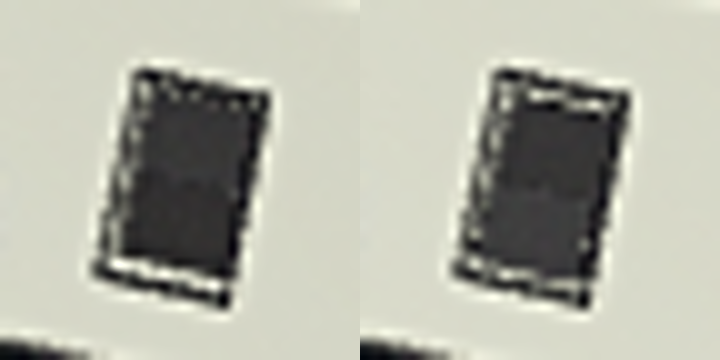

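The shading of the two halves has swapped and the white gap has moved to the far end, so the rocker is over. Descend to just above the pad.

servo_tool --commands '[{"tx":10,"ty":0,"tz":0,"rx":0,"ry":0,"rz":0,"jaw":0},{"tx":14,"ty":0,"tz":0,"rx":0,"ry":0,"rz":0,"jaw":0},{"tx":12,"ty":0,"tz":0,"rx":0,"ry":0,"rz":0,"jaw":0},{"tx":8,"ty":0,"tz":0,"rx":0,"ry":0,"rz":0,"jaw":0},{"tx":4,"ty":0,"tz":0,"rx":0,"ry":0,"rz":0,"jaw":0},{"tx":3,"ty":0,"tz":0,"rx":0,"ry":0,"rz":0,"jaw":0},{"tx":0,"ty":0,"tz":0,"rx":0,"ry":0,"rz":0,"jaw":0},{"tx":0,"ty":0,"tz":0,"rx":0,"ry":0,"rz":0,"jaw":0}]'

```text
time: 10.3
tool_pos: [0.5784, 0.0076, 0.2357]
orientation: [[0.001, -0.98, 0.198], [-0.0, 0.198, 0.98], [-1.0, -0.001, 0.0]]
ft_force: [-0.2, 0.1, 0.2]
finger_gap: 0.0001
```

servo_tool --commands '[{"tx":2,"ty":0,"tz":0,"rx":0,"ry":0,"rz":0,"jaw":0},{"tx":2,"ty":0,"tz":0,"rx":0,"ry":0,"rz":0,"jaw":0},{"tx":2,"ty":0,"tz":0,"rx":0,"ry":0,"rz":0,"jaw":0},{"tx":2,"ty":0,"tz":0,"rx":0,"ry":0,"rz":0,"jaw":0},{"tx":1,"ty":0,"tz":0,"rx":0,"ry":0,"rz":0,"jaw":0},{"tx":1,"ty":0,"tz":0,"rx":0,"ry":0,"rz":0,"jaw":0},{"tx":0,"ty":0,"tz":0,"rx":0,"ry":0,"rz":0,"jaw":0},{"tx":0,"ty":0,"tz":0,"rx":0,"ry":0,"rz":0,"jaw":0}]'

```text
time: 11.3
tool_pos: [0.5782, 0.0076, 0.2256]
orientation: [[0.0, -0.98, 0.198], [-0.0, 0.198, 0.98], [-1.0, -0.0, -0.0]]
ft_force: [-1.7, 0.4, 2.5]
finger_gap: -0.0003
```

servo_tool --commands '[{"tx":1,"ty":0,"tz":0,"rx":0,"ry":0,"rz":0,"jaw":0},{"tx":1,"ty":0,"tz":0,"rx":0,"ry":0,"rz":0,"jaw":0},{"tx":1,"ty":0,"tz":0,"rx":0,"ry":0,"rz":0,"jaw":0},{"tx":1,"ty":0,"tz":0,"rx":0,"ry":0,"rz":0,"jaw":0},{"tx":0.5,"ty":0,"tz":0,"rx":0,"ry":0,"rz":0,"jaw":0},{"tx":0.5,"ty":0,"tz":0,"rx":0,"ry":0,"rz":0,"jaw":0},{"tx":0,"ty":0,"tz":0,"rx":0,"ry":0,"rz":0,"jaw":0},{"tx":0,"ty":0,"tz":0,"rx":0,"ry":0,"rz":0,"jaw":0}]'

```text
time: 12.3
tool_pos: [0.5781, 0.0076, 0.2201]
orientation: [[-0.0, -0.98, 0.198], [0.0, 0.198, 0.98], [-1.0, 0.0, -0.0]]
ft_force: [-2.6, 0.9, 4.5]
finger_gap: 0.0
```

servo_tool --commands '[{"tx":0.4,"ty":0,"tz":0,"rx":0,"ry":0,"rz":0,"jaw":0},{"tx":0.4,"ty":0,"tz":0,"rx":0,"ry":0,"rz":0,"jaw":0},{"tx":0,"ty":0,"tz":0,"rx":0,"ry":0,"rz":0,"jaw":0},{"tx":0,"ty":0,"tz":0,"rx":0,"ry":0,"rz":0,"jaw":0},{"tx":0,"ty":0,"tz":0,"rx":0,"ry":0,"rz":0,"jaw":0},{"tx":0,"ty":0,"tz":0,"rx":0,"ry":0,"rz":0,"jaw":0},{"tx":0,"ty":0,"tz":0,"rx":0,"ry":0,"rz":0,"jaw":0},{"tx":0,"ty":0,"tz":0,"rx":0,"ry":0,"rz":0,"jaw":0}]'

```text
time: 13.3
tool_pos: [0.5781, 0.0076, 0.2201]
orientation: [[-0.0, -0.98, 0.198], [-0.0, 0.198, 0.98], [-1.0, 0.0, -0.0]]
ft_force: [-4.8, 0.9, 7.0]
finger_gap: 0.0
```

At the stop: no motion, force up to 7 N. Withdraw quickly.

servo_tool --commands '[{"tx":-55,"ty":0,"tz":0,"rx":0,"ry":0,"rz":0,"jaw":0},{"tx":-60,"ty":10,"tz":0,"rx":0,"ry":0,"rz":0,"jaw":0},{"tx":-50,"ty":10,"tz":0,"rx":0,"ry":0,"rz":0,"jaw":0},{"tx":-30,"ty":20,"tz":0,"rx":0,"ry":0,"rz":0,"jaw":0},{"tx":0,"ty":20,"tz":0,"rx":0,"ry":0,"rz":0,"jaw":0},{"tx":0,"ty":10,"tz":0,"rx":0,"ry":0,"rz":0,"jaw":0},{"tx":0,"ty":0,"tz":0,"rx":0,"ry":0,"rz":0,"jaw":0},{"tx":0,"ty":0,"tz":0,"rx":0,"ry":0,"rz":0,"jaw":0}]'

```text
time: 14.3
tool_pos: [0.51, 0.0213, 0.4135]
orientation: [[-0.001, -0.98, 0.199], [0.0, 0.199, 0.98], [-1.0, 0.001, -0.0]]
ft_force: [-0.1, -0.2, 0.8]
finger_gap: -0.0003
```

servo_tool --commands '[{"tx":0,"ty":0,"tz":0,"rx":0,"ry":0,"rz":0,"jaw":0},{"tx":0,"ty":0,"tz":0,"rx":0,"ry":0,"rz":0,"jaw":0},{"tx":0,"ty":0,"tz":0,"rx":0,"ry":0,"rz":0,"jaw":0},{"tx":0,"ty":0,"tz":0,"rx":0,"ry":0,"rz":0,"jaw":0},{"tx":0,"ty":0,"tz":0,"rx":0,"ry":0,"rz":0,"jaw":0},{"tx":0,"ty":0,"tz":0,"rx":0,"ry":0,"rz":0,"jaw":0},{"tx":0,"ty":0,"tz":0,"rx":0,"ry":0,"rz":0,"jaw":0},{"tx":0,"ty":0,"tz":0,"rx":0,"ry":0,"rz":0,"jaw":0}]'

```text
time: 15.3
tool_pos: [0.5096, 0.0215, 0.4144]
orientation: [[0.0, -0.98, 0.198], [-0.0, 0.198, 0.98], [-1.0, -0.0, -0.0]]
ft_force: [0.4, 0.2, -0.1]
finger_gap: -0.0001
```

```bash
cat >look.py <<'E'
from workcell import r
import cv2,numpy as np,sys
w=r.camera("wrist")["frame"][:,:,::-1]
s=r.camera("scene")["frame"][:,:,::-1]; s=cv2.resize(s[100:260,150:310],(384,384),interpolation=cv2.INTER_CUBIC)
cv2.imwrite(f"pics/{sys.argv[1]}.png",cv2.resize(np.hstack([w,s]),None,fx=.88,fy=.88))
o=r.get_obs(); print(o["time"],o["tool_pos"],o["ft_force"])
E
python3 look.py end1
```

```text
15.4 [0.50958563 0.02148794 0.41446285] [-0.52086749 -0.29100331  1.01305144]
```

View pics/end1.png

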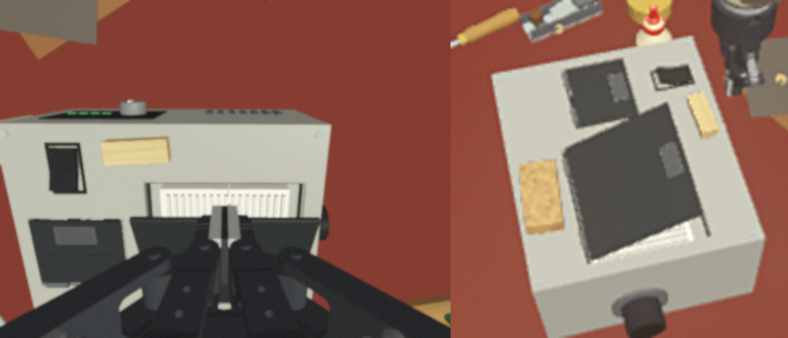

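The hatch is open: the filter shows below its front edge, the small hatch is shut, and the block and offcut are in place. The finger is well clear. I'll wait another two seconds to confirm it stays open, and check the hatch angle from the scene image.

servo_tool --commands '[{"tx":-5,"ty":0,"tz":0,"rx":0,"ry":0,"rz":0,"jaw":0},{"tx":0,"ty":0,"tz":0,"rx":0,"ry":0,"rz":0,"jaw":0},{"tx":0,"ty":0,"tz":0,"rx":0,"ry":0,"rz":0,"jaw":0},{"tx":0,"ty":0,"tz":0,"rx":0,"ry":0,"rz":0,"jaw":0},{"tx":0,"ty":0,"tz":0,"rx":0,"ry":0,"rz":0,"jaw":0},{"tx":0,"ty":0,"tz":0,"rx":0,"ry":0,"rz":0,"jaw":0},{"tx":0,"ty":0,"tz":0,"rx":0,"ry":0,"rz":0,"jaw":0},{"tx":0,"ty":0,"tz":0,"rx":0,"ry":0,"rz":0,"jaw":0}]'

```text
time: 16.4
tool_pos: [0.5096, 0.0215, 0.4194]
orientation: [[0.0, -0.98, 0.198], [-0.0, 0.198, 0.98], [-1.0, -0.0, -0.0]]
ft_force: [-0.2, -0.6, 0.7]
finger_gap: -0.0001
```

servo_tool --commands '[{"tx":0,"ty":0,"tz":0,"rx":0,"ry":0,"rz":0,"jaw":0},{"tx":0,"ty":0,"tz":0,"rx":0,"ry":0,"rz":0,"jaw":0},{"tx":0,"ty":0,"tz":0,"rx":0,"ry":0,"rz":0,"jaw":0},{"tx":0,"ty":0,"tz":0,"rx":0,"ry":0,"rz":0,"jaw":0},{"tx":0,"ty":0,"tz":0,"rx":0,"ry":0,"rz":0,"jaw":0},{"tx":0,"ty":0,"tz":0,"rx":0,"ry":0,"rz":0,"jaw":0},{"tx":0,"ty":0,"tz":0,"rx":0,"ry":0,"rz":0,"jaw":0},{"tx":0,"ty":0,"tz":0,"rx":0,"ry":0,"rz":0,"jaw":0}]'

```text
time: 17.4
tool_pos: [0.5096, 0.0215, 0.4195]
orientation: [[0.0, -0.98, 0.198], [-0.0, 0.198, 0.98], [-1.0, -0.0, 0.0]]
ft_force: [-0.5, -0.2, -0.0]
finger_gap: 0.0002
```

```bash
python3 look.py end2; python3 - <<'E'
import cv2,numpy as np
a,b=[cv2.imread(f"pics/end{i}.png")[:,455:].astype(int) for i in(1,2)]
d=abs(a-b).max(2); print("changed px in scene crop, left of arm:",(d[:,:240]>40).sum())
# pad angle: seen at crop (671,159) in end1 -> scene pixel, compare with model pad at angle q
c=np.load("scene0.npz");K,R,p=c["mtx"],c["rotation"],c["xyz"]
ex=np.array([np.cos(np.radians(-11.4)),np.sin(np.radians(-11.4)),0]);z=np.array([0,0,1.])
h=np.array([.5781,.0076,.2])+.161*ex
print("seen",(671/.88-512)/2.4+150,(159/.88)/2.4+100)
for q in(0,.3,.4,.5):
    X=h-.161*(np.cos(q)*ex-np.sin(q)*z)+.008*(np.sin(q)*ex+np.cos(q)*z)
    u=K@R.T@(X-p);print(q,(u[:2]/u[2]).round(1))
E
```

```text
17.5 [0.50962238 0.02146465 0.41945381] [-0.05390202  0.00228242 -1.19287643]
changed px in scene crop, left of arm: 0
seen 254.375 175.28409090909093
0 [257.8 184.3]
0.3 [255.1 176.7]
0.4 [253.2 174.5]
0.5 [250.7 172.4]
```

Over two seconds the image did not change, and the hatch angle comes out around 0.36–0.4 rad. Handing in.

```bash
python3 -c "
from workcell import r
print(r.hand_in())"
```

```text
the job is handed in; nothing more can be done
None
```

The extractor is switched off, the large filter hatch has sprung open by itself, and the job was handed in at about 17.5 s (limit 38 s).

- **Rocker:** I pushed the raised half down until it stopped moving, at about 9 N vertical and 12 N in total. The top camera then showed it tipped over.
- **Hatch:** I pressed the thumb pad once, down to its stop, at about 7 N vertical and 9 N in total. I then took the finger straight up and back.
- **Last checks:** The hatch opening came out at roughly 0.35–0.4 rad in the scene image, and nothing changed in that view over the next two seconds. The small hatch was shut, and the cork block and wooden offcut were where they started. The fingertip finished about 12 cm above the open hatch with no contact force.

No check failed or disagreed. I did not measure the positions of the chisel, wax tin, plane and glue bottle again at the end, but the arm never went near them. The rocker's exact final angle was judged from the stop and the picture, not read directly.

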